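# Unlock and release the spring lid of a test jig with two fingertips

### The job

Open the test jig that stands on the bench so that its heat sink can be taken out later: push the black knob of its lock slide all the way to the left, then press both steel latch paddles down together, one fingertip on each, and keep both down until the lid has swung right up; then let go and draw back. Press and push gently, grip and lift nothing, leave the heat sink in its nest, and leave the other things on the bench where they are.

Things in the scene. Friction and masses are not known exactly. Their poses are not given: they have to be found in the camera images.
- jig: the jig's base, fixed: an aluminium plate 228 x 130 mm, its top 14 mm above the bench. Origin on the bench surface; x points from the jig's front (lock slide, paddles, edge at x = -132 mm) to its back (hinge, lid stop, x = +96 mm), y to the jig's left seen from the front, z up. Its yaw varies by up to 20 degrees. The stop bar behind is 82 mm high; the rest of the closed jig stays below 58 mm
- lock_slide (a joint): position of the lock slide in m: 0 to 0.003 at the start = locked, 0.016 = fully to the jig's left (+y) = unlocked. Friction 1.5 N, light damping, no spring: it stays where it is left. While locked, a lug under each paddle blocks it. The slide runs in a black bed 18 mm high (x = -129 to -71 mm of the jig)
- lock_knob (a point): centre of the lock slide's upright black knob, 16 (x) x 12 (y) x 24 mm, alone in front of the paddles; this point 33 mm, top 44 mm above the bench. It moves on the line x = -120 mm of the jig, y = -8 mm locked, +8 mm unlocked. The paddles' front ends lie 10 mm behind its back face. The slide round its foot is 21 mm high. Axes as the jig's
- paddle_left (a point): middle of the finger area on top of the left latch paddle (the jig's +y side): a ribbed steel plate 42 (x) x 24 mm (y), its top 40 mm above the bench; at x = -85, y = +30 mm of the jig; moves with the paddle. Axes as the jig's when it is up
- paddle_right (a point): the same on the right latch paddle, y = -30 mm of the jig, 60 mm from the left one. Behind it (+x) the paddle runs on to an upright hook, 38 mm or more behind this point and up to 56 mm high, which leans 6 mm forward when pressed
- latch_left (a joint): angle of the left latch in rad: 0 up, 0.22 fully pressed (a hard stop). The latch is a rocker: this middle of the paddle goes down 10 mm and 1 mm towards the jig's front. About 1.7 N starts it, 4 to 5 N holds it fully down, per paddle; a spring brings it back when let go. Its hook lets the lid go at about 0.12
- latch_right (a joint): the same for the right latch. The lid comes free only while both are pressed; if they are let go before the lid is well up, a safety tooth on the lid is caught again
- jig_lid (a joint): angle of the lid in rad: 0 closed, 1.8 fully open, leaning back on the stop bar. Once both latches are pressed, its spring and damper swing it open by itself in about 3 s, and it stays open
- lid_edge (a point): middle of the lid's front edge (aluminium frame 114 mm wide, 8 mm thick, with two open windows): at x = -38 mm, 46 mm high when closed; the hinge line lies at x = +65 mm, 44 mm high, along y of the jig, so the edge swings up and away from the front on a radius of 103 mm. Nothing needs to touch the lid
- nest (a point): where the centre of the heat sink belongs in the nest under the lid: x = +15, y = 0 mm of the jig, 27 mm above the bench
- part_center (a point): centre of the black finned heat sink in the jig's nest, 30 x 40 x 22 mm, loose in a pocket 8 mm deep; it stays there
- waiting_heat_sink: a second such heat sink standing on the bench to the left of the jig (origin at its underside); leave it
- cap_a: black capacitor standing to the right of the jig, 26 mm across, 35 mm high (origin at its underside); leave it
- cap_b: a second such capacitor, behind the first; leave it
- spare_knob: black knob on the bench, 30 mm across, 17 mm high; leave it
- spare_knob_silver: pale knob on the bench, 28 mm across, 20 mm high; leave it
- driver_green: screwdriver with a green handle near the bench's front edge, 204 mm long; leave it
- calipers: calipers lying flat at the left of the bench, 165 mm long, 15 mm high; leave them
Mind the look-alikes: they are no part of the job. What is shaped like the part that bears part_center but blue or turquoise is not meant.

How it is judged (in metres and radians):
On the way, in this order (a step that is already met when the one before it is completed fails the run):
1. the lock slide is pushed fully to the left while the lid is still shut (value of joint lock_slide above 0.014 m and value of joint jig_lid below 0.1 rad), for 0.1 s.
2. both latch paddles are pressed down together (value of joint each of latch_left, latch_right above 0.14 rad), for 0.1 s.
3. both paddles are still held down when the lid has swung up (value of joint each of latch_left, latch_right above 0.1 rad and value of joint jig_lid above 1.4 rad), for 0.1 s.
At the end, for the whole second after the job is handed in: the lid stands open (beyond 1.6 of its 1.8 rad), both latch paddles have sprung back up (below 0.04 rad), the lock slide is still to the left (beyond 12 of its 16 mm), and the heat sink sits in its nest (within 6 mm) (value of joint jig_lid above 1.6 rad and value of joint each of latch_left, latch_right below 0.04 rad and value of joint lock_slide above 0.012 m and distance between part_center and nest below 0.006 m); the robot touches nothing.
It fails at once if the heat sink is lifted or pushed out of its nest (moved 15 mm) (distance of part_center from where it was at the start of the episode above 0.015 m).
It fails at once if a paddle is pushed or gripped harder than 40 N (contact force between any of latch_left, latch_right and the fingers above 40 N).
It fails at once if the lock slide is pushed or gripped harder than 35 N (contact force between lock_slide and the fingers above 35 N).
It fails at once if the lid is pushed or gripped harder than 15 N (contact force between jig_lid and the fingers above 15 N or contact force between jig_lid and the arm above 15 N).
It fails at once if another thing on the bench is moved more than 20 mm (distance of any of waiting_heat_sink, cap_a, cap_b, spare_knob, spare_knob_silver, driver_green, calipers from where it was at the start of the episode above 0.02 m).
It also fails if it takes over 48 s, if anything falls off the work surface, if the arm or the gripper's body presses on something with over 40 N, if the wrist force passes 120 N, or if a joint passes its speed limit or range.

### The arm

A 6-joint arm with a two-finger parallel gripper is mounted at the origin on a cart in front of the work surface, level with it; the furniture and walls round the work are solid. World frame = base frame: x ahead of the robot, y to its left, z up, the work surface at z = 0. Lengths are in mm, angles in rad, forces in N, time in s.
With the tool pointing down it reaches from about 350 to 775 mm from the base axis. Payload 7.3 kg.
Tool frame: the origin (TCP) lies on the centre line of the jaws, within the pads' length; the fingertips stand 22 mm ahead of it and the grasp point (between the pads) lies 3 mm ahead of it; x points along the fingers, z is the direction in which the jaws open and shut, and the axes are right-handed (so a half turn about x gives the same grasp; the last joint's range is limited). The gripper opens to 92 mm and grips with 3 to 60 N. Pads are 19 mm wide; open, the fingers measure 130 mm over their backs; the gripper's body (75 mm by 190 mm) begins 47 mm behind the grasp point.
Start: joints at [-1.373, 0.342, 1.524, -0, 1.275, -0.146], TCP at [176.983, -494.287, 248.741] pointing down, gripper open.
Joint ranges: [-2.53, 2.53], [-0.77, 2.02], [0.04, 2.7], [-1, 4.14], [0.28, 2.66], [-3.11, 3.11]. Speed limits (rad/s): [2.57, 2.57, 3.14, 3.14, 3.14, 3.14].

### API

Orientations are given as [roll, pitch, yaw] about the fixed x, y, z axes, in that order (R = Rz(yaw) Ry(pitch) Rx(roll)).
In Python, from plant import readout, imaging, bot gives the robot as it stands.
- The arm moves only by the tool arm_command, never from a script. Its argument "plan" is a list of rows, each an object of numbers: "tx", "ty", "tz": the shift along the tool's x, y, z in cm; "wx", "wy", "wz": the turn, a rotation vector about the tool's x, y, z in rad; "jaw": the opening, from -1 (shut) to 1 (fully open). In form: [{"tx": .., "ty": .., "tz": .., "wx": .., "wy": .., "wz": .., "jaw": ..}, ...]. A call has 1 to 20 rows; each row shifts and turns the commanded pose from where the row before left it, along the tool's axes as they then stand; what a row does not reach is not made up. A row lasts 1/10 s, in which the tool goes at most 50 mm and 8.59 degrees, less where a joint would pass 70% of its speed; a pose out of reach is approached as far as the arm can. A call with a gripper value outside its range is refused whole. The fingers move at their own pace and stop on an object; the grip force is fixed at half the most. Time passes only in rows, so rows that do not move let the fingers close. It gives the time, the measured TCP pose, the force and the opening at its end, in the units of the state.
- readout.get_obs(): the state, without advancing time (a new reading comes with each control period).
- imaging.capture(name): name is "scene" or "top"; returns the picture (400x640x3 uint8, blue, green, red); there is no depth.
- imaging.get_calibration(name): a dict with "fx", "fy", "cx", "cy" (pixels), "position" and "rotation" of the camera in the world. Camera axes: x right, y up, looking along -z (the intrinsics and any distortion apply to the point x, -y, -z); pixel columns grow to the right and rows downward; lengths in mm; the calibration is good to about 2 mm. A picture is of the moment at which its call begins. get_calibration takes no time and is no camera call.
- bot.close_job(): hands the job in, once; it reports no verdict.
The state is a dict: "time": time; "joint_positions": joint angles; "dq": joint speeds; "tau": joint torques, N m; "tool_pos": TCP position; "tcp_rot": TCP orientation; "contact_force": force on the tool from outside, world axes, zero at the start; "moment": the same for the moment, N m; "grip_width": finger opening in mm.
Only numpy, scipy, OpenCV 4.12 (cv2) and the standard library are available. Lean on these libraries where they do the work, as an engineer would, in place of code of your own. Each camera call takes 0.05 s, during which the arm holds its last target.

## Working session

There is one attempt and no reset: what is moved stays moved. The work goes in short steps, Python scripts to look and compute and a tool call to move; the robot and the scene stay as the last step left them, time stands still between calls to the robot, and variables do not carry over. Pictures are saved under pics/ and viewed, and the job is handed in when it is done.

Besides the shell and the picture viewer there is one more tool, called after "Emit:" in YAML: its name, and indented under it one key for each argument. arm_command: Moves the arm, as the interface text tells. Its arguments: {"type":"object","properties":{"plan":{"type":"array"}},"required":["plan"]}

```bash
mkdir -p pics; ls
python3 - <<'E'
from plant import readout, imaging, bot
import cv2
o=readout.get_obs();print({k:o[k] for k in ('time','tool_pos','tcp_rot','contact_force','grip_width')})
for n in ("scene","top"):
    cv2.imwrite(f"pics/{n}0.png",imaging.capture(n)); print(n,imaging.get_calibration(n))
E
```

```text
pics
{'time': 0.0, 'tool_pos': array([ 176.9194562 , -493.89452106,  248.0396023 ]), 'tcp_rot': array([2.98637148, 1.56925066, 1.75938399]), 'contact_force': array([ 0.17058889, -0.26122313,  0.28985823]), 'grip_width': 91.60416710932029}
scene {'fx': 423.83138835737634, 'fy': 423.83138835737634, 'cx': 322.9417794561468, 'cy': 197.56733757158764, 'position': array([  22.81080568, -380.95447134,  430.98931942]), 'rotation': array([ 1.13439401, -0.02671867, -0.75799545])}
top {'fx': 398.8363836160578, 'fy': 398.8363836160578, 'cx': 322.47739598373965, 'cy': 193.5499476122995, 'position': array([451.89168331, 173.52962195, 986.95692236]), 'rotation': array([ 0.11590038,  0.0304903 , -1.55315981])}
```

View pics/scene0.png

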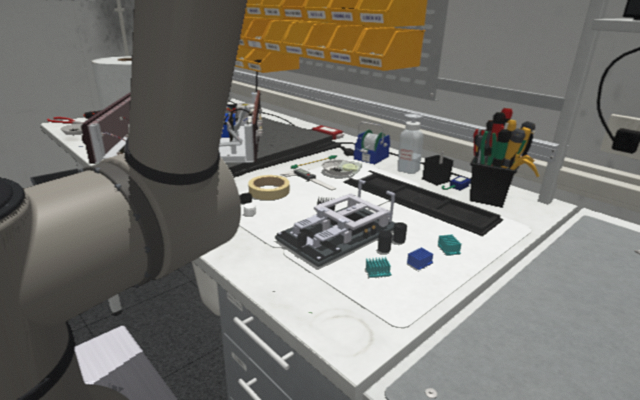

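View pics/top0.png

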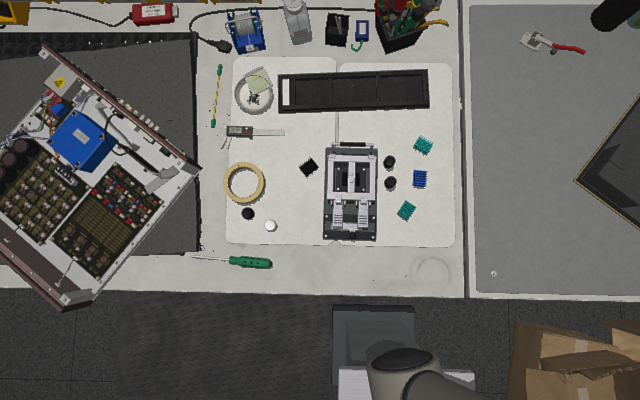

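```bash
python3 - <<'E'
import cv2
t=cv2.imread("pics/top0.png")[130:250,300:420]
cv2.imwrite("pics/topz.png",cv2.resize(t,None,fx=5,fy=5,interpolation=cv2.INTER_CUBIC))
t=cv2.imread("pics/scene0.png")[170:280,260:420]
cv2.imwrite("pics/scz.png",cv2.resize(t,None,fx=5,fy=5,interpolation=cv2.INTER_CUBIC))
E
cat > h.py <<'E'
import numpy as np
from scipy.spatial.transform import Rotation as R
from plant import imaging
def cal(n):
    c=imaging.get_calibration(n); return c,R.from_euler('xyz',c['rotation']).as_matrix()
def ray(n,u,v,z):
    c,M=cal(n); d=M@np.array([(u-c['cx'])/c['fx'],-(v-c['cy'])/c['fy'],-1]); p=np.array(c['position'])
    return p+d*(z-p[2])/d[2]
def proj(n,P):
    c,M=cal(n); q=M.T@(np.array(P)-c['position']); return np.array([c['cx']+c['fx']*q[0]/-q[2], c['cy']+c['fy']*q[1]/q[2]])
E
```

```text
(no output)
```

View pics/topz.png

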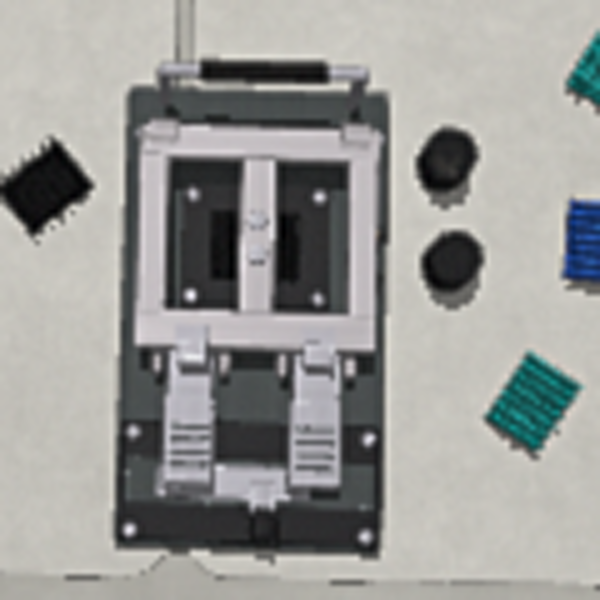

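View pics/scz.png

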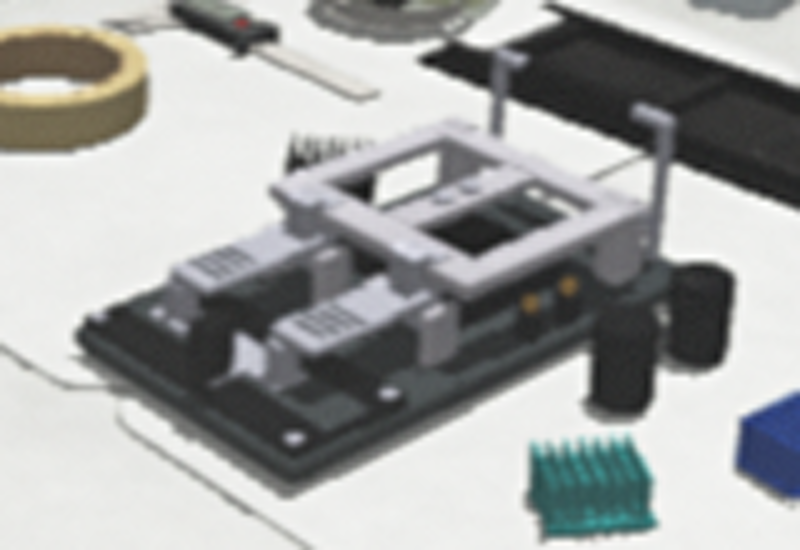

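Run:
```python
from h import *
f=lambda U,V:((U+.5)/5-.5+300,(V+.5)/5-.5+130)
names={'FL':(116,549,14,-132,65),'FR':(380,556,14,-132,-65),'BL':(128,88,14,96,65),'BR':(388,94,14,96,-65),
'padL':(190,448,40,-85,30),'padR':(315,450,40,-85,-30),'knobtop':(263,527,44,-120,-8),'lidFL':(134,344,48,-38,57),'lidFR':(379,352,48,-38,-57)}
A=[];B=[]
for k,(U,V,z,x,y) in names.items():
    p=ray('top',*f(U,V),z); A.append((x,y));B.append(p[:2]); print(k,p.round(1))
A=np.array(A,float);B=np.array(B)
def fit(A,B):
    a=A-A.mean(0);b=B-B.mean(0)
    th=np.arctan2((a[:,0]*b[:,1]-a[:,1]*b[:,0]).sum(),(a*b).sum())
    M=np.array([[np.cos(th),-np.sin(th)],[np.sin(th),np.cos(th)]]); t=B.mean(0)-M@A.mean(0)
    return th,M,t
th,M,t=fit(A,B);print(th,np.degrees(th),t);print((A@M.T+t-B).round(1))
th4,M4,t4=fit(A[:4],B[:4]);print(np.degrees(th4),t4)
# scene check
g=lambda U,V:((U+.5)/5-.5+260,(V+.5)/5-.5+170)
for nm,P,px in [('knobtop',(-120,-8,44),(212,305)),('padL',(-85,30,40),(228,263)),('padR',(-85,-30,40),(335,322)),('FR14',(-132,-65,14),(290,478)),('FL14',(-132,65,14),(80,330))]:
    w=M@np.array(P[:2])+t; q=proj('scene',[*w,P[2]]); print(nm,w.round(1),q.round(1),np.round(g(*px),1))
```

```text
FL [452.8 202.4  14. ]
FR [451.7  74.9  14. ]
BL [681.  200.5  14. ]
BR [679.3  71.5  14. ]
padL [501.  167.4  40. ]
padR [501.  108.3  40. ]
knobtop [464.2 132.7  44. ]
lidFL [549.3 194.6  48. ]
lidFR [547.2  79.   48. ]
-0.01371650395674413 -0.7858977863959329 [585.04436566 137.02874951]
[[ 1.2  1.4]
 [ 0.5 -1. ]
 [ 1.   0.2]
 [ 0.9 -0.7]
 [-0.5  0.8]
 [-1.3 -0.1]
 [ 0.7 -2. ]
 [-1.5 -0.1]
 [-0.9  1.5]]
-0.6667241224763756 [584.17082416 137.10509222]
knobtop [464.9 130.7] [300.5 232.7] [302.  230.6]
padL [500.5 168.2] [301.8 221.3] [305.2 222.2]
padR [499.6 108.2] [322.7 233.1] [326.6 234. ]
FR14 [452.2  73.8] [316.1 262.2] [317.6 265.2]
FL14 [453.9 203.8] [271.8 233.8] [275.6 235.6]
```

```bash
cat >> h.py <<'E'
TH=-0.0137; T=np.array([585.,136.8])
Mj=np.array([[np.cos(TH),-np.sin(TH)],[np.sin(TH),np.cos(TH)]])
def state(): 
    from plant import readout
    o=readout.get_obs(); return o,R.from_euler('xyz',o['tcp_rot']).as_matrix(),np.array(o['tool_pos'])
def Rt(s):
    x=np.array([0,0,-1.]); z=s*np.array([*(Mj@[0,1]),0]); return np.c_[x,np.cross(z,x),z]
def go(P,s):  # P jig xy + z of fingertip
    o,Rc,p=state(); G=Rt(s); tgt=np.array([*(Mj@np.array(P[:2],float)+T),P[2]+22])
    print('t',round(o['time'],2),'tcp',p.round(1),'F',o['contact_force'].round(2),'w',round(o['grip_width'],1))
    print('rotvec(tool)',R.from_matrix(Rc.T@G).as_rotvec().round(4),'| shift cm in final frame',(G.T@(tgt-p)/10).round(2),'| now jig xy',(Mj.T@(p[:2]-T)).round(1),'tip z',round(p[2]-22,1), '| tgt',tgt.round(1))
E
python3 - <<'E'
from h import *
for s in(1,-1): print(Rt(s)); go((-123,-8,100),s)
o=state()[0];print(o['joint_positions'])
E
```

```text
[[ 0.         -0.99990616  0.01369957]
 [ 0.          0.01369957  0.99990616]
 [-1.          0.          0.        ]]
t 0.1 tcp [ 176.9 -493.9  248.1] F [-0.11 -0.14  0.75] w 92.2
rotvec(tool) [-2.7841e+00 -1.0000e-04 -1.9000e-03] | shift cm in final frame [ 12.61 -27.64  62.83] | now jig xy [-399.4 -636.3] tip z 226.1 | tgt [461.9 130.5 122. ]
[[ 0.          0.99990616 -0.01369957]
 [ 0.         -0.01369957 -0.99990616]
 [-1.          0.         -0.        ]]
t 0.1 tcp [ 176.9 -493.9  248.1] F [-0.11 -0.14  0.75] w 92.2
rotvec(tool) [ 0.3575 -0.0014  0.    ] | shift cm in final frame [ 12.61  27.64 -62.83] | now jig xy [-399.4 -636.3] tip z 226.1 | tgt [461.9 130.5 122. ]
[-1.37299821e+00  3.42655136e-01  1.52494785e+00  5.31589133e-06
  1.27536829e+00 -1.45975338e-01]
```

Emit:
arm_command:
  plan:
    - {"wx":0.119,"jaw":-0.04}
    - {"wx":0.119,"jaw":-0.04}
    - {"wx":0.119,"jaw":-0.04}
    - {"ty":4,"jaw":-0.04}
    - {"ty":4,"jaw":-0.04}
    - {"ty":4,"jaw":-0.04}
    - {"ty":4,"tz":-2,"jaw":-0.04}
    - {"ty":4,"tz":-2.5,"jaw":-0.04}
    - {"ty":3,"tz":-3,"jaw":-0.04}
    - {"ty":2,"tz":-3.5,"jaw":-0.04}
    - {"ty":1.5,"tz":-4,"jaw":-0.04}
    - {"ty":1,"tz":-4,"jaw":-0.04}
    - {"tz":-4,"jaw":-0.04}
    - {"tz":-4,"jaw":-0.04}
    - {"tz":-4,"jaw":-0.04}
    - {"tz":-4,"jaw":-0.04}
    - {"tz":-4,"jaw":-0.04}
    - {"tz":-4,"jaw":-0.04}
    - {"tz":-4,"jaw":-0.04}
    - {"tz":-4,"jaw":-0.04}

```text
invalid input at $.plan[0]: expected keys tx, ty, tz, wx, wy, wz, jaw
```

Emit:
arm_command:
  plan:
    - {"tz":-4,"jaw":-0.04}
    - {"tz":-4,"jaw":-0.04}
    - {"tz":-2,"jaw":-0.04}
    - {"jaw":-0.04}
    - {"jaw":-0.04}
    - {"jaw":-0.04}

```text
invalid input at $.plan[0]: expected keys tx, ty, tz, wx, wy, wz, jaw
```

Run:
```python
from h import *
go((-123,-8,80),-1)
```

```text
t 0.1 tcp [ 176.9 -493.9  248.1] F [-0.11 -0.14  0.75] w 92.2
rotvec(tool) [ 0.3575 -0.0014  0.    ] | shift cm in final frame [ 14.61  27.64 -62.83] | now jig xy [-399.4 -636.3] tip z 226.1 | tgt [461.9 130.5 102. ]
```

All keys are needed in each row.

Emit:
arm_command:
  plan:
    - {"tx":0,"ty":0,"tz":0,"wx":0.119,"wy":0,"wz":0,"jaw":-0.04}
    - {"tx":0,"ty":0,"tz":0,"wx":0.119,"wy":0,"wz":0,"jaw":-0.04}
    - {"tx":0,"ty":0,"tz":0,"wx":0.119,"wy":0,"wz":0,"jaw":-0.04}
    - {"tx":0,"ty":4,"tz":0,"wx":0,"wy":0,"wz":0,"jaw":-0.04}
    - {"tx":0,"ty":4,"tz":0,"wx":0,"wy":0,"wz":0,"jaw":-0.04}
    - {"tx":0,"ty":4,"tz":0,"wx":0,"wy":0,"wz":0,"jaw":-0.04}
    - {"tx":0,"ty":4,"tz":-2,"wx":0,"wy":0,"wz":0,"jaw":-0.04}
    - {"tx":0,"ty":4,"tz":-2.5,"wx":0,"wy":0,"wz":0,"jaw":-0.04}
    - {"tx":0,"ty":3,"tz":-3,"wx":0,"wy":0,"wz":0,"jaw":-0.04}
    - {"tx":0,"ty":2,"tz":-3.5,"wx":0,"wy":0,"wz":0,"jaw":-0.04}
    - {"tx":0,"ty":1.5,"tz":-4,"wx":0,"wy":0,"wz":0,"jaw":-0.04}
    - {"tx":0,"ty":1,"tz":-4,"wx":0,"wy":0,"wz":0,"jaw":-0.04}
    - {"tx":0,"ty":0,"tz":-4,"wx":0,"wy":0,"wz":0,"jaw":-0.04}
    - {"tx":0,"ty":0,"tz":-4,"wx":0,"wy":0,"wz":0,"jaw":-0.04}
    - {"tx":0,"ty":0,"tz":-4,"wx":0,"wy":0,"wz":0,"jaw":-0.04}
    - {"tx":0,"ty":0,"tz":-4,"wx":0,"wy":0,"wz":0,"jaw":-0.04}
    - {"tx":0,"ty":0,"tz":-4,"wx":0,"wy":0,"wz":0,"jaw":-0.04}
    - {"tx":0,"ty":0,"tz":-4,"wx":0,"wy":0,"wz":0,"jaw":-0.04}
    - {"tx":0,"ty":0,"tz":-4,"wx":0,"wy":0,"wz":0,"jaw":-0.04}
    - {"tx":0,"ty":0,"tz":-4,"wx":0,"wy":0,"wz":0,"jaw":-0.04}

```text
time: 2.1
tool_pos: [458.3, 13.6, 248.5]
tcp_rot: [-1.517, 1.57, -3.101]
contact_force: [0.7, 0.8, 0.7]
grip_width: 44.3
```

Run:
```python
from h import *
go((-123,-8,80),-1)
```

```text
t 2.1 tcp [458.3  13.6 248.5] F [0.71 0.77 0.68] w 44.3
rotvec(tool) [0.0003 0.     0.0004] | shift cm in final frame [ 14.65   0.2  -11.69] | now jig xy [-125.  -124.9] tip z 226.5 | tgt [461.9 130.5 102. ]
```

Emit:
arm_command:
  plan:
    - {"tx":0,"ty":0,"tz":-4,"wx":0,"wy":0,"wz":0,"jaw":-0.04}
    - {"tx":2,"ty":0,"tz":-4,"wx":0,"wy":0,"wz":0,"jaw":-0.04}
    - {"tx":4,"ty":0,"tz":-2,"wx":0,"wy":0,"wz":0,"jaw":-0.04}
    - {"tx":4,"ty":0,"tz":0,"wx":0,"wy":0,"wz":0,"jaw":-0.04}
    - {"tx":3,"ty":0,"tz":0,"wx":0,"wy":0,"wz":0,"jaw":-0.04}
    - {"tx":1.5,"ty":0,"tz":0,"wx":0,"wy":0,"wz":0,"jaw":-0.04}
    - {"tx":0,"ty":0,"tz":0,"wx":0,"wy":0,"wz":0,"jaw":-0.04}
    - {"tx":0,"ty":0,"tz":0,"wx":0,"wy":0,"wz":0,"jaw":-0.04}
    - {"tx":0,"ty":0,"tz":0,"wx":0,"wy":0,"wz":0,"jaw":-0.04}

```text
time: 3.0
tool_pos: [460.8, 112.0, 104.8]
tcp_rot: [1.625, 1.569, 0.041]
contact_force: [0.8, 0.9, 0.2]
grip_width: 43.8
```

Run:
```python
from h import *
import cv2
go((-123,-8,27),-1)
for n,(a,b,c,d) in {'scene':(130,270,240,440),'top':(130,250,290,430)}.items():
    cv2.imwrite(f"pics/{n}1.png",cv2.resize(imaging.capture(n)[a:b,c:d],None,fx=4,fy=4,interpolation=cv2.INTER_CUBIC))
```

```text
t 3.0 tcp [460.8 112.  104.8] F [0.75 0.85 0.19] w 43.8
rotvec(tool) [ 0.0004 -0.0001 -0.0021] | shift cm in final frame [ 5.58  0.09 -1.85] | now jig xy [-123.9  -26.5] tip z 82.8 | tgt [461.9 130.5  49. ]
```

View pics/scene1.png

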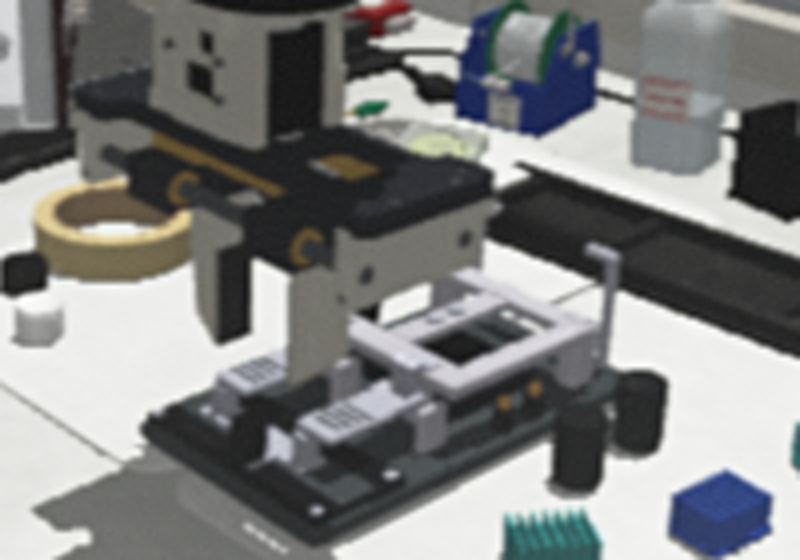

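View pics/top1.png

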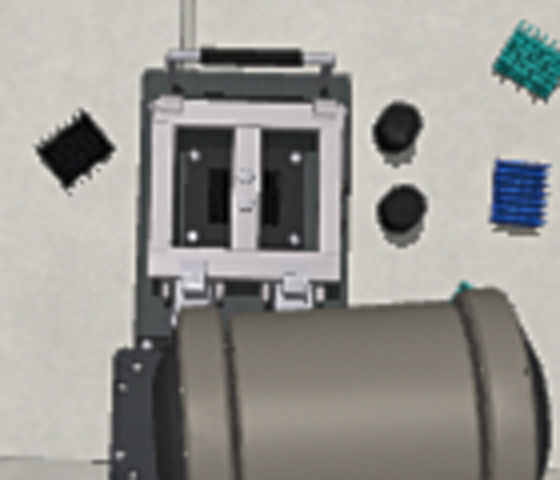

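Run:
```python
from h import *
for sx in(-9.5,9.5):
  for y in(-41,-22,22,41):
    q=proj('scene',[*(Mj@np.array([-123.9+sx,-26.5+y])+T),82.8]); print(sx,y,q.round(1),((q-[240,130])*4).round())
```

```text
-9.5 -41 [317.4 228.8] [309. 395.]
-9.5 -22 [309.9 224.6] [280. 378.]
-9.5 22 [293.6 215.4] [215. 342.]
-9.5 41 [287.  211.7] [188. 327.]
9.5 -41 [325.6 225.3] [343. 381.]
9.5 -22 [318.2 221.2] [313. 365.]
9.5 22 [301.8 212.3] [247. 329.]
9.5 41 [295.2 208.7] [221. 315.]
```

Emit:
arm_command:
  plan:
    - {"tx":1,"ty":0,"tz":-1,"wx":0,"wy":0,"wz":0,"jaw":-0.04}
    - {"tx":1,"ty":0.2,"tz":-0.8,"wx":0,"wy":0,"wz":-0.002,"jaw":-0.04}
    - {"tx":0,"ty":0,"tz":0,"wx":0,"wy":0,"wz":0,"jaw":-0.04}
    - {"tx":0,"ty":0,"tz":0,"wx":0,"wy":0,"wz":0,"jaw":-0.04}
    - {"tx":1,"ty":0,"tz":0,"wx":0,"wy":0,"wz":0,"jaw":-0.04}
    - {"tx":1,"ty":0,"tz":0,"wx":0,"wy":0,"wz":0,"jaw":-0.04}
    - {"tx":0.5,"ty":0,"tz":0,"wx":0,"wy":0,"wz":0,"jaw":-0.04}
    - {"tx":0.5,"ty":0,"tz":0,"wx":0,"wy":0,"wz":0,"jaw":-0.04}
    - {"tx":0,"ty":0,"tz":0,"wx":0,"wy":0,"wz":0,"jaw":-0.04}
    - {"tx":0,"ty":0,"tz":0,"wx":0,"wy":0,"wz":0,"jaw":-0.04}
    - {"tx":0,"ty":0,"tz":0,"wx":0,"wy":0,"wz":0,"jaw":-0.04}

```text
time: 4.2
tool_pos: [462.4, 130.0, 53.9]
tcp_rot: [-1.561, 1.569, 3.138]
contact_force: [0.5, -0.5, 0.2]
grip_width: 43.8
```

```bash
sed -i 's/T=np.array(\[585.,136.8\])/T=np.array([586.,135.8])/' h.py
python3 - <<'E'
from h import *
import cv2
go((-124,-8,27),-1)
for n,(a,b,c,d) in {'scene':(180,270,260,360)}.items():
    cv2.imwrite(f"pics/{n}2.png",cv2.resize(imaging.capture(n)[a:b,c:d],None,fx=6,fy=6,interpolation=cv2.INTER_CUBIC))
E
```

```text
t 4.2 tcp [462.4 130.   53.9] F [ 0.47 -0.49  0.23] w 43.8
rotvec(tool) [0.0004 0.     0.0015] | shift cm in final frame [ 0.49 -0.05  0.05] | now jig xy [-123.5   -7.5] tip z 31.9 | tgt [461.9 129.5  49. ]
```

View pics/scene2.png

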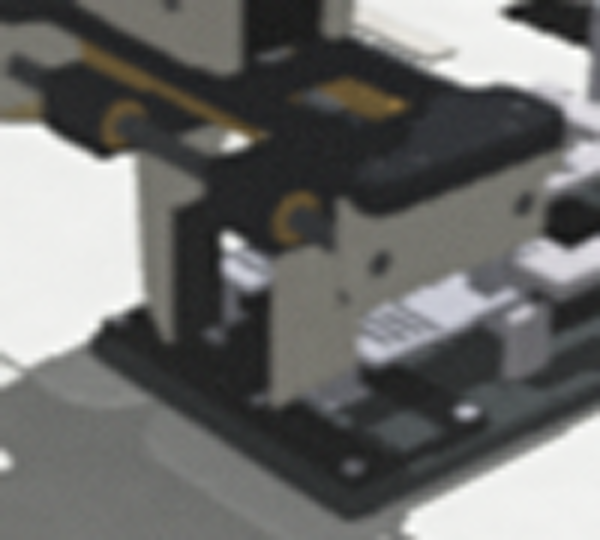

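Emit:
arm_command:
  plan:
    - {"tx":0.3,"ty":0,"tz":-0.5,"wx":0,"wy":0,"wz":0,"jaw":-0.04}
    - {"tx":0,"ty":0,"tz":-0.5,"wx":0,"wy":0,"wz":0,"jaw":-0.04}
    - {"tx":0,"ty":0,"tz":-0.3,"wx":0,"wy":0,"wz":0,"jaw":-0.04}
    - {"tx":0,"ty":0,"tz":-0.2,"wx":0,"wy":0,"wz":0,"jaw":-0.04}
    - {"tx":0,"ty":0,"tz":-0.2,"wx":0,"wy":0,"wz":0,"jaw":-0.04}
    - {"tx":0,"ty":0,"tz":-0.2,"wx":0,"wy":0,"wz":0,"jaw":-0.04}
    - {"tx":0,"ty":0,"tz":-0.2,"wx":0,"wy":0,"wz":0,"jaw":-0.04}
    - {"tx":0,"ty":0,"tz":-0.2,"wx":0,"wy":0,"wz":0,"jaw":-0.04}
    - {"tx":0,"ty":0,"tz":-0.2,"wx":0,"wy":0,"wz":0,"jaw":-0.04}
    - {"tx":0,"ty":0,"tz":0,"wx":0,"wy":0,"wz":0,"jaw":-0.04}

```text
time: 5.25
tool_pos: [462.5, 155.3, 50.7]
tcp_rot: [-1.624, 1.569, 3.076]
contact_force: [-0.3, 0.3, -0.5]
grip_width: 44.1
```

Run:
```python
from h import *
go((-124,24,28),-1)
```

```text
t 5.25 tcp [462.5 155.3  50.7] F [-0.3   0.28 -0.5 ] w 44.1
rotvec(tool) [ 0.0006 -0.0001  0.0019] | shift cm in final frame [ 0.07 -0.03 -0.62] | now jig xy [-123.7   17.8] tip z 28.7 | tgt [462.3 161.5  50. ]
```

Run:
```python
from h import *
import cv2
for n,(a,b,c,d) in {'scene':(180,270,260,360)}.items():
    cv2.imwrite(f"pics/{n}3.png",cv2.resize(imaging.capture(n)[a:b,c:d],None,fx=6,fy=6,interpolation=cv2.INTER_CUBIC))
```

```text
(no output)
```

View pics/scene3.png

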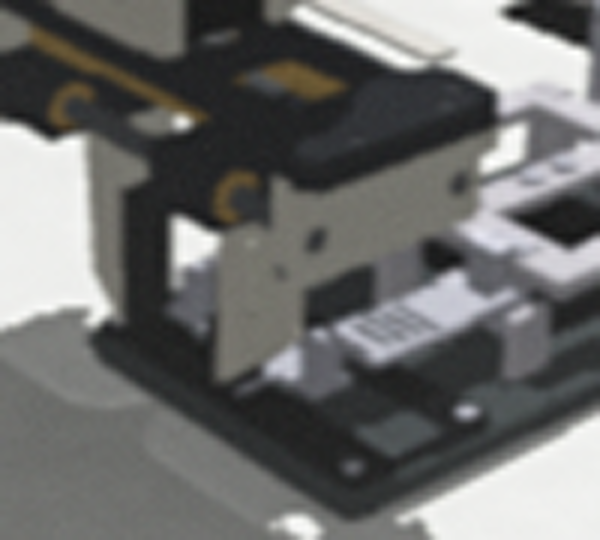

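Emit:
arm_command:
  plan:
    - {"tx":0,"ty":0,"tz":-0.2,"wx":0,"wy":0,"wz":0,"jaw":-0.04}
    - {"tx":0,"ty":0,"tz":-0.1,"wx":0,"wy":0,"wz":0,"jaw":-0.04}
    - {"tx":0,"ty":0,"tz":-0.1,"wx":0,"wy":0,"wz":0,"jaw":-0.04}

```text
time: 5.6
tool_pos: [462.6, 159.0, 50.7]
tcp_rot: [-1.48, 1.569, -3.064]
contact_force: [-0.4, -1.2, -0.2]
grip_width: 44.1
```

Emit:
arm_command:
  plan:
    - {"tx":0,"ty":0,"tz":-0.1,"wx":0,"wy":0,"wz":0,"jaw":-0.04}
    - {"tx":0,"ty":0,"tz":-0.1,"wx":0,"wy":0,"wz":0,"jaw":-0.04}

```text
time: 5.8
tool_pos: [462.6, 161.0, 50.7]
tcp_rot: [-1.524, 1.569, -3.108]
contact_force: [1.0, -2.0, -0.2]
grip_width: 43.9
```

Emit:
arm_command:
  plan:
    - {"tx":0,"ty":0,"tz":-0.1,"wx":0,"wy":0,"wz":0,"jaw":-0.04}

```text
time: 5.9
tool_pos: [462.6, 161.9, 50.7]
tcp_rot: [-1.332, 1.569, -2.915]
contact_force: [-0.5, -7.4, 1.2]
grip_width: 44.3
```

Emit:
arm_command:
  plan:
    - {"tx":0,"ty":0,"tz":-0.1,"wx":0,"wy":0,"wz":0,"jaw":-0.04}

```text
time: 6.0
tool_pos: [462.5, 162.0, 50.6]
tcp_rot: [-0.882, 1.568, -2.465]
contact_force: [0.7, -11.8, 0.8]
grip_width: 44.3
```

Emit:
arm_command:
  plan:
    - {"tx":0,"ty":0,"tz":0,"wx":0,"wy":0,"wz":0,"jaw":-0.04}
    - {"tx":0,"ty":0,"tz":0.3,"wx":0,"wy":0,"wz":0,"jaw":-0.04}
    - {"tx":0,"ty":0,"tz":0.5,"wx":0,"wy":0,"wz":0,"jaw":-0.04}
    - {"tx":-1,"ty":0,"tz":0,"wx":0,"wy":0,"wz":0,"jaw":-0.04}
    - {"tx":-2,"ty":0,"tz":0,"wx":0,"wy":0,"wz":0,"jaw":-0.04}
    - {"tx":-1,"ty":0,"tz":0,"wx":0,"wy":0,"wz":0,"jaw":-0.04}
    - {"tx":0,"ty":0,"tz":0,"wx":0,"wy":0,"wz":0,"jaw":-0.04}
    - {"tx":0,"ty":0,"tz":0,"wx":0,"wy":0,"wz":0,"jaw":-0.04}

```text
time: 6.8
tool_pos: [462.5, 155.1, 90.8]
tcp_rot: [-1.627, 1.569, 3.073]
contact_force: [-0.2, 0.5, 0.8]
grip_width: 44.2
```

Run:
```python
from h import *
import cv2
go((-88,0,42),-1)
for n,(a,b,c,d) in {'scene':(180,270,260,360)}.items():
    cv2.imwrite(f"pics/{n}4.png",cv2.resize(imaging.capture(n)[a:b,c:d],None,fx=6,fy=6,interpolation=cv2.INTER_CUBIC))
```

```text
t 6.8 tcp [462.5 155.1  90.8] F [-0.23  0.46  0.79] w 44.2
rotvec(tool) [ 0.0006 -0.0001  0.0015] | shift cm in final frame [2.68 3.57 1.76] | now jig xy [-123.7   17.6] tip z 68.8 | tgt [498. 137.  64.]
```

View pics/scene4.png

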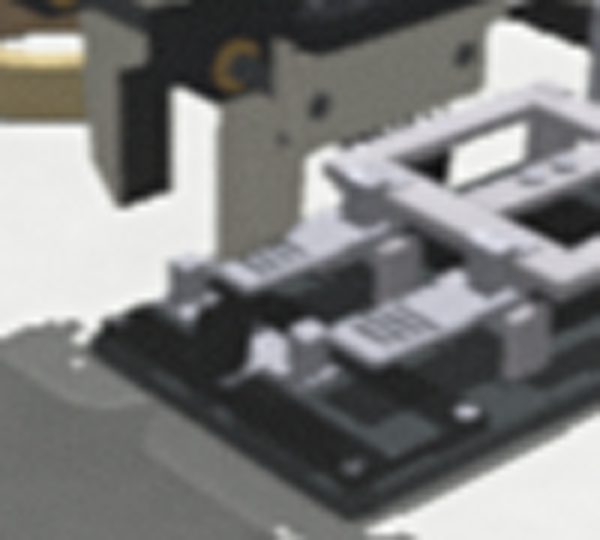

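Run:
```python
from h import *
import cv2
g=lambda U,V:((U+.5)/4-.5+240,(V+.5)/4-.5+130)
# intersect scene1 pixels with vertical plane jig y=const
c,M=cal('scene')
for nm,px in {'tip':(312,387),'plate_lowR':(487,255),'plate_upR':(497,200),'inner corner':(350,305),'fingertopL':(288,262)}.items():
    u,v=g(*px); d=M@np.array([(u-c['cx'])/c['fx'],-(v-c['cy'])/c['fy'],-1]); p=np.array(c['position'])
    n=np.array([*(Mj@[0,1]),0]); 
    for y in(-67.5,-90):
        P0=np.array([*(Mj@np.array([0,y])+T),0]); s=n@(P0-p)/(n@d); W=p+s*d; print(nm,y,'dx from tool',(Mj.T@(W[:2]-T))[0]+124,'z above tip',W[2]-82.8)
```

```text
tip -67.5 dx from tool -10.850720901441207 z above tip 5.126720989585706
tip -90 dx from tool -31.592015418034947 z above tip 22.020015971765943
plate_lowR -67.5 dx from tool 93.91680401332647 z above tip 35.50555611650101
plate_lowR -90 dx from tool 68.0164839690014 z above tip 50.9029182125126
plate_upR -67.5 dx from tool 97.99684386440623 z above tip 61.14262052556661
plate_upR -90 dx from tool 71.89561204171284 z above tip 75.27754686345499
inner corner -67.5 dx from tool 9.57251475245748 z above tip 36.896526770308085
inner corner -90 dx from tool -12.17447302818016 z above tip 52.225393852075925
fingertopL -67.5 dx from tool -25.450617888838337 z above tip 66.86489012434824
fingertopL -90 dx from tool -45.472975489422026 z above tip 80.71803701807495
```

Run:
```python
from h import *
import cv2
im=imaging.capture('top'); cv2.imwrite("pics/top5.png",cv2.resize(im[120:300,260:440],None,fx=3.3,fy=3.3,interpolation=cv2.INTER_CUBIC))
im=imaging.capture('scene'); cv2.imwrite("pics/scene5.png",cv2.resize(im[90:270,230:410],None,fx=3.3,fy=3.3,interpolation=cv2.INTER_CUBIC))
```

```text
(no output)
```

View pics/top5.png

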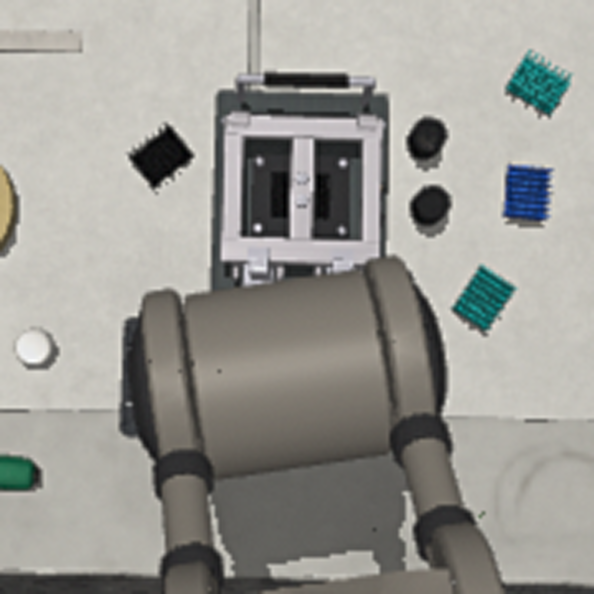

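View pics/scene5.png

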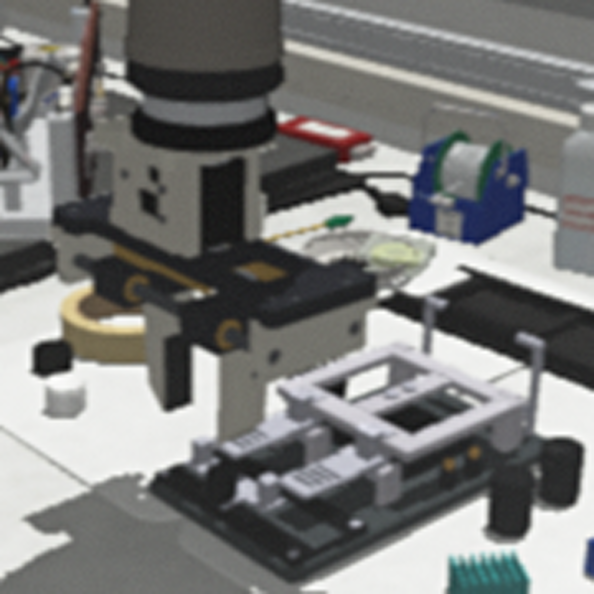

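Emit:
arm_command:
  plan:
    - {"tx":0,"ty":1.2,"tz":0.6,"wx":0,"wy":0,"wz":0,"jaw":-0.04}
    - {"tx":0,"ty":1.2,"tz":0.6,"wx":0,"wy":0,"wz":0,"jaw":-0.04}
    - {"tx":0,"ty":1.1,"tz":0.5,"wx":0,"wy":0,"wz":0,"jaw":-0.04}
    - {"tx":1,"ty":0,"tz":0,"wx":0,"wy":0,"wz":0,"jaw":-0.04}
    - {"tx":0.8,"ty":0,"tz":0,"wx":0,"wy":0,"wz":0,"jaw":-0.04}
    - {"tx":0.4,"ty":0,"tz":0,"wx":0,"wy":0,"wz":0,"jaw":-0.04}
    - {"tx":0,"ty":0,"tz":0,"wx":0,"wy":0,"wz":0,"jaw":-0.04}
    - {"tx":0,"ty":0,"tz":0,"wx":0,"wy":0,"wz":0,"jaw":-0.04}

```text
time: 7.75
tool_pos: [497.0, 137.7, 68.5]
tcp_rot: [-1.517, 1.568, -3.1]
contact_force: [-0.1, 0.6, -0.3]
grip_width: 44.1
```

Run:
```python
from h import *
import cv2
go((-88,0,42),-1)
for n,(a,b,c,d) in {'scene':(180,270,260,360)}.items():
    cv2.imwrite(f"pics/{n}6.png",cv2.resize(imaging.capture(n)[a:b,c:d],None,fx=6,fy=6,interpolation=cv2.INTER_CUBIC))
```

```text
t 7.75 tcp [497.  137.7  68.5] F [-0.11  0.63 -0.32] w 44.1
rotvec(tool) [0.0009 0.0001 0.0026] | shift cm in final frame [0.45 0.1  0.07] | now jig xy [-89.    0.7] tip z 46.5 | tgt [498. 137.  64.]
```

View pics/scene6.png

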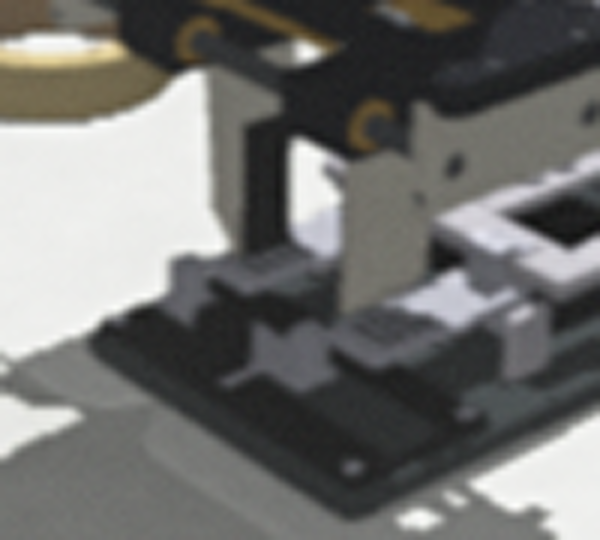

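Emit:
arm_command:
  plan:
    - {"tx":0.3,"ty":0.1,"tz":0.1,"wx":0,"wy":0,"wz":0,"jaw":-0.04}
    - {"tx":0.3,"ty":0,"tz":0,"wx":0,"wy":0,"wz":0,"jaw":-0.04}
    - {"tx":0.2,"ty":0,"tz":0,"wx":0,"wy":0,"wz":0,"jaw":-0.04}
    - {"tx":0.2,"ty":0,"tz":0,"wx":0,"wy":0,"wz":0,"jaw":-0.04}

```text
time: 8.2
tool_pos: [497.9, 136.5, 58.7]
tcp_rot: [-1.529, 1.568, -3.113]
contact_force: [-3.6, -0.7, 5.9]
grip_width: 44.3
```

Emit:
arm_command:
  plan:
    - {"tx":0.2,"ty":0,"tz":0,"wx":0,"wy":0,"wz":0,"jaw":-0.04}
    - {"tx":0.1,"ty":0,"tz":0,"wx":0,"wy":0,"wz":0,"jaw":-0.04}

```text
time: 8.4
tool_pos: [497.6, 136.5, 55.8]
tcp_rot: [-1.518, 1.567, -3.102]
contact_force: [-4.9, -0.2, 7.1]
grip_width: 44.3
```

Emit:
arm_command:
  plan:
    - {"tx":0.1,"ty":0,"tz":0,"wx":0,"wy":0,"wz":0,"jaw":-0.04}

```text
time: 8.5
tool_pos: [497.5, 136.5, 54.9]
tcp_rot: [-1.511, 1.567, -3.095]
contact_force: [-4.2, 0.2, 7.6]
grip_width: 43.7
```

Emit:
arm_command:
  plan:
    - {"tx":0.1,"ty":0,"tz":0,"wx":0,"wy":0,"wz":0,"jaw":-0.04}

```text
time: 8.6
tool_pos: [497.5, 136.5, 53.9]
tcp_rot: [-1.518, 1.567, -3.102]
contact_force: [-4.5, -0.3, 8.0]
grip_width: 43.9
```

Emit:
arm_command:
  plan:
    - {"tx":0.1,"ty":0,"tz":0,"wx":0,"wy":0,"wz":0,"jaw":-0.04}

```text
time: 8.7
tool_pos: [497.4, 136.5, 53.0]
tcp_rot: [-1.511, 1.567, -3.095]
contact_force: [-4.6, 0.5, 8.5]
grip_width: 44.4
```

Emit:
arm_command:
  plan:
    - {"tx":0.1,"ty":0,"tz":0,"wx":0,"wy":0,"wz":0,"jaw":-0.04}
    - {"tx":0,"ty":0,"tz":0,"wx":0,"wy":0,"wz":0,"jaw":-0.04}

```text
time: 8.9
tool_pos: [497.4, 136.6, 52.7]
tcp_rot: [-1.51, 1.568, -3.094]
contact_force: [-6.5, -0.9, 15.5]
grip_width: 43.8
```

Run:
```python
from h import *
import cv2
go((-88,0,31),-1)
for n,(a,b,c,d) in {'scene':(150,270,240,400)}.items():
    cv2.imwrite(f"pics/{n}7.png",cv2.resize(imaging.capture(n)[a:b,c:d],None,fx=5,fy=5,interpolation=cv2.INTER_CUBIC))
```

```text
t 8.9 tcp [497.4 136.6  52.7] F [-6.52 -0.89 15.46] w 43.8
rotvec(tool) [0.0007 0.0002 0.0032] | shift cm in final frame [-0.03  0.06 -0.04] | now jig xy [-88.6  -0.4] tip z 30.7 | tgt [498. 137.  53.]
```

View pics/scene7.png

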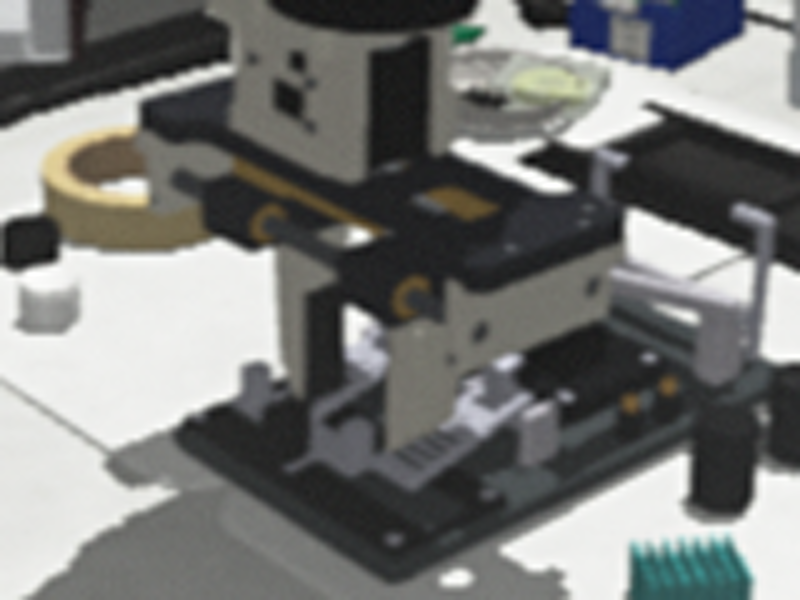

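The paddles are at their stop (about 15 N total), and the lid is rising: its edge is visible at about (690,290) in the zoom. I'll hold them down.

Emit:
arm_command:
  plan:
    - {"tx":0,"ty":0,"tz":0,"wx":0,"wy":0,"wz":0,"jaw":-0.04}
    - {"tx":0,"ty":0,"tz":0,"wx":0,"wy":0,"wz":0,"jaw":-0.04}
    - {"tx":0,"ty":0,"tz":0,"wx":0,"wy":0,"wz":0,"jaw":-0.04}
    - {"tx":0,"ty":0,"tz":0,"wx":0,"wy":0,"wz":0,"jaw":-0.04}
    - {"tx":0,"ty":0,"tz":0,"wx":0,"wy":0,"wz":0,"jaw":-0.04}
    - {"tx":0,"ty":0,"tz":0,"wx":0,"wy":0,"wz":0,"jaw":-0.04}
    - {"tx":0,"ty":0,"tz":0,"wx":0,"wy":0,"wz":0,"jaw":-0.04}
    - {"tx":0,"ty":0,"tz":0,"wx":0,"wy":0,"wz":0,"jaw":-0.04}
    - {"tx":0,"ty":0,"tz":0,"wx":0,"wy":0,"wz":0,"jaw":-0.04}
    - {"tx":0,"ty":0,"tz":0,"wx":0,"wy":0,"wz":0,"jaw":-0.04}
    - {"tx":0,"ty":0,"tz":0,"wx":0,"wy":0,"wz":0,"jaw":-0.04}
    - {"tx":0,"ty":0,"tz":0,"wx":0,"wy":0,"wz":0,"jaw":-0.04}
    - {"tx":0,"ty":0,"tz":0,"wx":0,"wy":0,"wz":0,"jaw":-0.04}
    - {"tx":0,"ty":0,"tz":0,"wx":0,"wy":0,"wz":0,"jaw":-0.04}
    - {"tx":0,"ty":0,"tz":0,"wx":0,"wy":0,"wz":0,"jaw":-0.04}
    - {"tx":0,"ty":0,"tz":0,"wx":0,"wy":0,"wz":0,"jaw":-0.04}
    - {"tx":0,"ty":0,"tz":0,"wx":0,"wy":0,"wz":0,"jaw":-0.04}
    - {"tx":0,"ty":0,"tz":0,"wx":0,"wy":0,"wz":0,"jaw":-0.04}
    - {"tx":0,"ty":0,"tz":0,"wx":0,"wy":0,"wz":0,"jaw":-0.04}
    - {"tx":0,"ty":0,"tz":0,"wx":0,"wy":0,"wz":0,"jaw":-0.04}

```text
time: 10.95
tool_pos: [497.4, 136.6, 52.7]
tcp_rot: [-1.515, 1.568, -3.099]
contact_force: [-7.1, -1.3, 14.9]
grip_width: 44.2
```

Emit:
arm_command:
  plan:
    - {"tx":0,"ty":0,"tz":0,"wx":0,"wy":0,"wz":0,"jaw":-0.04}
    - {"tx":0,"ty":0,"tz":0,"wx":0,"wy":0,"wz":0,"jaw":-0.04}
    - {"tx":0,"ty":0,"tz":0,"wx":0,"wy":0,"wz":0,"jaw":-0.04}
    - {"tx":0,"ty":0,"tz":0,"wx":0,"wy":0,"wz":0,"jaw":-0.04}
    - {"tx":0,"ty":0,"tz":0,"wx":0,"wy":0,"wz":0,"jaw":-0.04}
    - {"tx":0,"ty":0,"tz":0,"wx":0,"wy":0,"wz":0,"jaw":-0.04}
    - {"tx":0,"ty":0,"tz":0,"wx":0,"wy":0,"wz":0,"jaw":-0.04}
    - {"tx":0,"ty":0,"tz":0,"wx":0,"wy":0,"wz":0,"jaw":-0.04}
    - {"tx":0,"ty":0,"tz":0,"wx":0,"wy":0,"wz":0,"jaw":-0.04}
    - {"tx":0,"ty":0,"tz":0,"wx":0,"wy":0,"wz":0,"jaw":-0.04}
    - {"tx":0,"ty":0,"tz":0,"wx":0,"wy":0,"wz":0,"jaw":-0.04}
    - {"tx":0,"ty":0,"tz":0,"wx":0,"wy":0,"wz":0,"jaw":-0.04}
    - {"tx":0,"ty":0,"tz":0,"wx":0,"wy":0,"wz":0,"jaw":-0.04}
    - {"tx":0,"ty":0,"tz":0,"wx":0,"wy":0,"wz":0,"jaw":-0.04}
    - {"tx":0,"ty":0,"tz":0,"wx":0,"wy":0,"wz":0,"jaw":-0.04}
    - {"tx":0,"ty":0,"tz":0,"wx":0,"wy":0,"wz":0,"jaw":-0.04}
    - {"tx":0,"ty":0,"tz":0,"wx":0,"wy":0,"wz":0,"jaw":-0.04}
    - {"tx":0,"ty":0,"tz":0,"wx":0,"wy":0,"wz":0,"jaw":-0.04}
    - {"tx":0,"ty":0,"tz":0,"wx":0,"wy":0,"wz":0,"jaw":-0.04}
    - {"tx":0,"ty":0,"tz":0,"wx":0,"wy":0,"wz":0,"jaw":-0.04}

```text
time: 12.95
tool_pos: [497.4, 136.6, 52.7]
tcp_rot: [-1.512, 1.568, -3.096]
contact_force: [-7.1, -1.2, 15.0]
grip_width: 44.0
```

Run:
```python
from h import *
import cv2
go((-88,0,31),-1)
for n,(a,b,c,d) in {'scene':(120,270,240,400),'top':(120,270,270,430)}.items():
    cv2.imwrite(f"pics/{n}8.png",cv2.resize(imaging.capture(n)[a:b,c:d],None,fx=4,fy=4,interpolation=cv2.INTER_CUBIC))
```

```text
t 12.95 tcp [497.4 136.6  52.7] F [-7.12 -1.17 15.03] w 44.0
rotvec(tool) [0.0007 0.0002 0.0032] | shift cm in final frame [-0.03  0.06 -0.05] | now jig xy [-88.6  -0.5] tip z 30.7 | tgt [498. 137.  53.]
```

View pics/scene8.png

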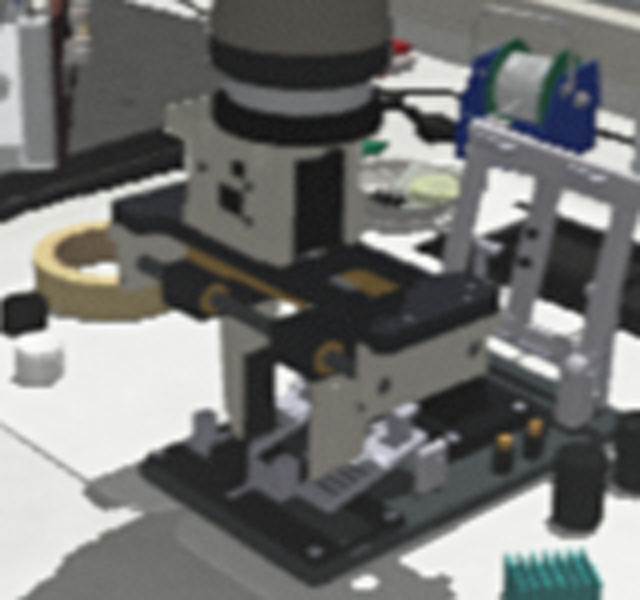

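View pics/top8.png

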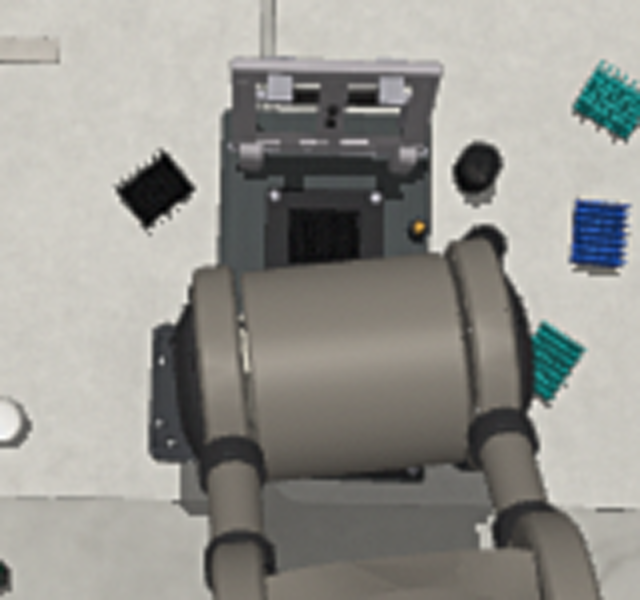

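The lid is upright at the back, leaning on the stop bar, and the heat sink is still in its nest. I'll let go and draw back.

Emit:
arm_command:
  plan:
    - {"tx":-0.3,"ty":0,"tz":0,"wx":0,"wy":0,"wz":0,"jaw":-0.04}
    - {"tx":-0.4,"ty":0,"tz":0,"wx":0,"wy":0,"wz":0,"jaw":-0.04}
    - {"tx":-0.5,"ty":0,"tz":0,"wx":0,"wy":0,"wz":0,"jaw":-0.04}
    - {"tx":-1,"ty":0,"tz":0,"wx":0,"wy":0,"wz":0,"jaw":-0.04}
    - {"tx":-2,"ty":0,"tz":0,"wx":0,"wy":0,"wz":0,"jaw":-0.04}
    - {"tx":-3,"ty":0,"tz":0,"wx":0,"wy":0,"wz":0,"jaw":-0.04}
    - {"tx":-4,"ty":0,"tz":0,"wx":0,"wy":0,"wz":0,"jaw":-0.04}
    - {"tx":-4,"ty":-1,"tz":2,"wx":0,"wy":0,"wz":0,"jaw":-0.04}
    - {"tx":-3,"ty":-1,"tz":4,"wx":0,"wy":0,"wz":0,"jaw":-0.04}
    - {"tx":0,"ty":0,"tz":4,"wx":0,"wy":0,"wz":0,"jaw":-0.04}
    - {"tx":0,"ty":0,"tz":4,"wx":0,"wy":0,"wz":0,"jaw":-0.04}
    - {"tx":0,"ty":0,"tz":4,"wx":0,"wy":0,"wz":0,"jaw":-0.04}
    - {"tx":0,"ty":0,"tz":4,"wx":0,"wy":0,"wz":0,"jaw":-0.04}
    - {"tx":0,"ty":0,"tz":4,"wx":0,"wy":0,"wz":0,"jaw":-0.04}
    - {"tx":0,"ty":0,"tz":4,"wx":0,"wy":0,"wz":0,"jaw":-0.04}
    - {"tx":0,"ty":0,"tz":2,"wx":0,"wy":0,"wz":0,"jaw":-0.04}
    - {"tx":0,"ty":0,"tz":0,"wx":0,"wy":0,"wz":0,"jaw":-0.04}
    - {"tx":0,"ty":0,"tz":0,"wx":0,"wy":0,"wz":0,"jaw":-0.04}
    - {"tx":0,"ty":0,"tz":0,"wx":0,"wy":0,"wz":0,"jaw":-0.04}

```text
time: 14.95
tool_pos: [474.5, -181.3, 233.2]
tcp_rot: [-1.767, 1.569, 2.934]
contact_force: [-0.6, -1.4, -0.5]
grip_width: 44.2
```

Run:
```python
from h import *
import cv2
go((-88,0,31),-1)
for n,(a,b,c,d) in {'scene':(120,270,240,400),'top':(120,270,270,430)}.items():
    cv2.imwrite(f"pics/{n}9.png",cv2.resize(imaging.capture(n)[a:b,c:d],None,fx=4,fy=4,interpolation=cv2.INTER_CUBIC))
```

```text
t 14.95 tcp [ 474.5 -181.3  233.2] F [-0.63 -1.38 -0.51] w 44.2
rotvec(tool) [ 0.0015 -0.0004  0.0022] | shift cm in final frame [ 18.02   1.91 -31.86] | now jig xy [-107.1 -318.6] tip z 211.2 | tgt [498. 137.  53.]
```

View pics/scene9.png

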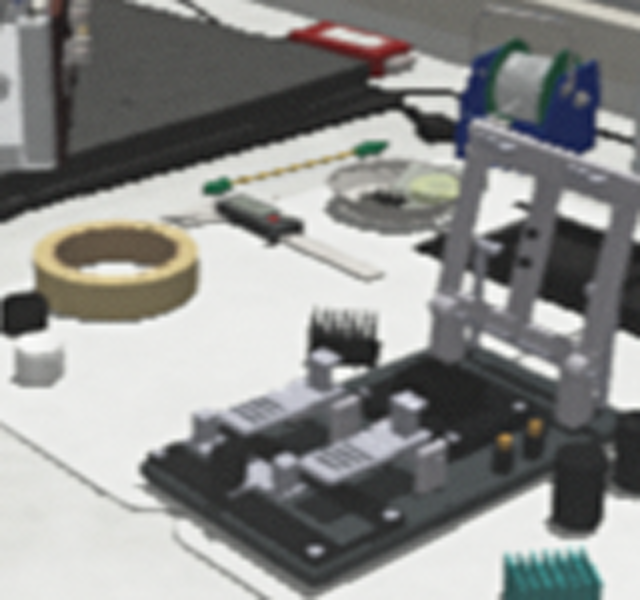

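View pics/top9.png

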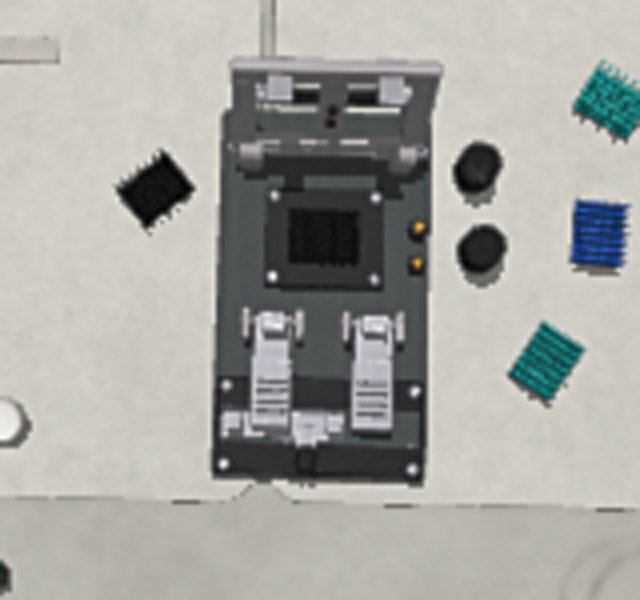

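Run:
```python
from plant import bot
print(bot.close_job())
```

```text
the job is handed in; nothing more can be done
None
```

The jig is open: I pushed the lock slide to its left stop, pressed both paddles together until the lid was fully up, then let go and drew back. The job was handed in at about 15 s of the 48 s; it returned no verdict.

- **Lock slide:** I stopped pushing at the end stop, where the last reading was about 12 N (limit 35 N). In the last top view the knob sits about 14–15 mm further left than at the start. That is a visual estimate of a 16 mm travel.
- **Paddles:** Both went down to their hard stop, with about 15 N in total reading on the wrist. I held them there for about 4 s, until the lid leaned on the stop bar.
- **Last pictures:** The lid stands open, both paddles are back up, and the heat sink is in its nest. The neighbouring things in view look unmoved. The screwdriver was mostly outside those cropped views, though the arm never went near it.
- **Disagreement:** The two cameras differed by about 3 pixels (roughly 3–4 mm) on where the jig stands. I used a compromise, and the slide's end stop came within about 0.5 mm of where that put it.

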